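Latch the filter hatch of a bench dust extractor

ROBOT

A 6-joint arm with a two-finger parallel gripper is mounted at the origin on the work surface. World frame = base frame: x ahead of the robot, y to its left, z up, the work surface at z = 0. Lengths are in m, angles in degrees, forces in N, time in s.
With the tool pointing down it reaches from about 0.3 to 0.75 m from the base axis. Payload 8.5 kg.
Tool frame: the origin (TCP) lies on the centre line of the jaws, within the pads' length; the fingertips stand 14 mm ahead of it and the grasp point (between the pads) lies 5 mm behind it; z points along the fingers, x is the direction in which the jaws open and shut, and the axes are right-handed (so a half turn about z gives the same grasp; the last joint's range is limited). The gripper opens to 85 mm and grips with 20 to 120 N. Pads are 22 mm wide; open, the fingers measure 114 mm over their backs; the gripper's body (76 mm by 85 mm) begins 54 mm behind the grasp point. The pads swing forward as they close: fully open they stand 13 mm farther back than shut.
Start: joints at [60.315, 21.807, 74.336, -0, 83.858, -12.336], TCP at [0.164, 0.525, 0.245] pointing down, gripper open.
Joint ranges: [-178.18, 178.18], [-50.72, 133.34], [12.68, 142.11], [-81.47, 261.47], [9.98, 163.14], [-165.26, 165.26]. Speed limits (degrees/s): [136.94, 136.94, 180, 180, 180, 180].

INTERFACE

Orientations are given as a 3x3 rotation matrix whose columns are the frame's x, y, z axes.
In Python, from rig import * gives the robot as it stands.
- The arm moves only by the shell command python3 -m crank 'ROWS' [FORCE]. ROWS is JSON, one flat list of numbers, 7 for each row, row after row: the turn, a rotation vector about the world's x, y, z in rad, then the shift along the world's x, y, z in m, then the opening in per cent of the stroke, from 0 (shut) to 100 (fully open). A call has 1 to 20 rows; each row shifts and turns the commanded pose from where the row before left it; what a row does not reach is not made up. A row lasts 1/10 s, in which the tool goes at most 50 mm and 8.59 degrees, less where a joint would pass 70% of its speed; a pose out of reach is approached as far as the arm can. A call is refused whole if a number of a shift passes 0.05 or a number of a turn 0.15, either way. A call with a gripper value outside its range is refused whole. The fingers move at their own pace and stop on an object; FORCE is the grip in N (left out, the last holds). Time passes only in rows, so rows that do not move let the fingers close. It gives the time, the measured TCP pose, the force and the opening at its end, in the units of the state.
- observe(): the state, without advancing time (a new reading comes with each control period).
- get_image(name): name is "scene" or "top" or "wrist"; returns a dict with "frame" (420x560x3 uint8, red, green, blue), "fov_y" (degrees; the focal length in pixels is half the picture's height over the tangent of half this angle, whatever the lens; pixels are square), "cx", "cy" (the principal point, pixels), "k1" (the pictures are not rectified: a ray, as slopes to the right and down, at radius r is drawn at 1 + k1 r^2 times it, then the intrinsics apply), "world_to_cam" (4x4, takes a point from world to camera coordinates). Camera axes: x right, y up, looking along -z (the intrinsics and any distortion apply to the point x, -y, -z); pixel columns grow to the right and rows downward; lengths in m; the calibration is good to about 2 mm. A picture is of the moment at which its call begins. There is no depth.
- close_job(): hands the job in, once; it reports no verdict.
The state is a dict: "time_s": time; "q": joint angles; "qvel": joint speeds; "joint_efforts": joint torques, N m; "position": TCP position; "tool_rot": TCP orientation; "ft_force": force on the tool from outside, world axes, zero at the start; "wrist_torque": the same for the moment, N m; "grip_width": finger opening in m.
Only numpy, scipy, OpenCV 4.12 (cv2) and the standard library are available. Lean on these libraries where they do the work, as an engineer would, in place of code of your own. Each camera call takes 0.05 s, during which the arm holds its last target. There are 200 camera calls.

TASK

Close the filter hatch of the bench dust extractor and latch it: swing it down onto its rubber seal, press it in just far enough that the cam tongue underneath clears the frame, and turn the wing knob clockwise all the way to its stop so that the tongue is caught behind the frame edge. Press firmly but do not crush the seal, and do not force the knob when the tongue catches on the frame: press a little more instead. Leave the knife, the tape roll and the glue bottle where they are, and let go at the end.

Things in the scene. Friction and masses are not known exactly. Their poses are not given: they have to be found in the camera images.
- extractor: Bench dust extractor, fixed: light grey steel box, 310 mm deep (x), 330 wide (y), 150 high, hatch in its top. Origin: centre of its underside; x points from its front (near the robot) to its rear. An 11 mm rubber seal lies on the hatch frame's front rail, 228 mm from the hinge, and gives 3 N per mm. The aluminium frame with the seal sits up to 5 mm higher or lower from unit to unit: not measured.
- hatch (a joint): Hatch angle, rad: 0 is level, grows as the front edge rises. Panel 5 mm thick, 236 mm long from hinge to front, 254 wide, 0.3 kg. Friction hinges hold it where it is left; 1 to 4 N near the front lowers it. It meets the seal somewhere between -0.01 and 0.035 (frame height differs); latched it stands between about -0.04 and 0.012. Over 24 N on the seal (about 27 N push at the knob) crushes it.
- hatch_front (a point): Point on the hatch's top face, on its middle line, 24 mm from its front edge and 215 mm from the hinge axis. The top face around the knob is flat and free to push on.
- hatch_hinge (a point): Point on the hatch's hinge axis (which runs along the extractor's y, at the rear), on the middle line, level with the panel's underside, so 5 mm below its top face when the hatch is level; 163 mm above the bench.
- wing_knob (a joint): Knob angle, rad, clockwise from above: 0 is open (wing parallel to the hatch's front edge), stop at 1.58 (latched, wing pointing to the front edge). Turns freely at about 0.2 N m. Pressed in too little, the tongue meets the frame edge at about 0.5 and the torque rises past 0.5 N m; with 18 to 23 N of push on the knob it clears. Over 30 N of tongue on frame (0.8 N m) bends it.
- wing (a point): Middle of the black wing, on the knob's axis (z), 24.5 mm above the hatch's top face. The wing is 60 mm long (y), 10 mm thick (x), from 11 to 38 mm above the face; below it a round shoulder 32 mm across, its top 12 mm above the face. The axis is 195 mm from the hinge, on the hatch's middle line, 44 mm from the front edge.
- tongue_tip (a point): Tip of the steel cam tongue under the hatch, 30 mm from the knob's axis, under the wing's -y end, 20 mm below the panel's underside; it turns with the wing. The frame edge behind which it must swing has its inner face at x = -96 mm in the extractor's frame, 19 mm in front of the knob's axis.
- knife: Bystander: yellow utility knife, 150 x 24 x 14 mm, lying on the bench to the left of the extractor. Origin: centre of its underside.
- tape_roll: Bystander: roll of paper tape, 94 mm across, 25 mm high, lying flat to the right of the extractor. Origin: centre of its underside.
- glue: Bystander: white glue bottle, 52 mm across, 130 mm high, standing to the left of the extractor's rear. Origin: centre of its underside.

How it is judged (in metres and radians):
On the way:
1. the hatch is down on its seal (value of joint hatch below 0.045 rad), for 0.1 s.
At the end, for the whole second after the job is handed in: The hatch is down on its seal at rest (joint below 0.016 rad), the wing knob is turned clockwise to within about 0.2 rad of its stop (above 1.35 rad) and the tongue's tip is at least 7 mm behind the inner face of the frame edge (value of joint wing_knob above 1.35 rad and value of joint hatch below 0.016 rad and x of tongue_tip in the frame of extractor below -0.103 m and velocity of joint hatch between -0.02 and 0.02 rad/s); the robot touches nothing.
It fails at once if the hatch is pressed onto its seal with more than 24 N (contact force between seal_c0 and anything else above 24 N).
It fails at once if the tongue is forced against the frame with more than 30 N (contact force between wing_knob_c2 and anything else above 30 N).
It fails at once if a bystander is moved by more than 20 mm (distance of any of knife, tape_roll, glue from where it was at the start of the episode above 0.02 m).
It also fails if it takes over 54 s, if anything falls off the work surface, if the arm or the gripper's body presses on something with over 40 N, if the wrist force passes 120 N, or if a joint passes its speed limit or range.

## Working session

There is one attempt and no reset: what is moved stays moved. The work goes in short steps, Python scripts to look and compute and a shell command to move; the robot and the scene stay as the last step left them, time stands still between calls to the robot, and variables do not carry over. Pictures are saved under pics/ and viewed, about 8 in all and at most 12, crops included, and the job is handed in when it is done.

```bash
ls; mkdir -p pics; python3 - <<'E'
from rig import *
import cv2
s=observe();print(s)
for n in("scene","top"):
    d=get_image(n);cv2.imwrite(f"pics/{n}0.png",d["frame"][:,:,::-1])
    print(n,{k:v for k,v in d.items() if k!="frame"})
E
```

```text
pics
{'time_s': 0.0, 'q': array([ 6.03131939e+01,  2.18404856e+01,  7.43861837e+01, -8.18029359e-04,
        8.38575483e+01, -1.23357370e+01]), 'qvel': array([-0.04421662, -0.03571738, -0.06288099,  0.0637839 , -0.05189116,
        0.07783002]), 'joint_efforts': array([-1.48533938e-03, -4.48429406e+01, -2.31276691e+01, -1.88180138e-04,
        4.68297105e-03, -1.43819028e-05]), 'position': array([0.16388669, 0.52472056, 0.24470807]), 'tool_rot': array([[ 2.98223774e-01,  9.54495714e-01, -7.15635456e-04],
       [ 9.54494898e-01, -2.98224482e-01, -1.28397658e-03],
       [-1.43897016e-03, -3.00158050e-04, -9.99998920e-01]]), 'ft_force': array([ 0.29639791, -0.36559548,  1.00050079]), 'wrist_torque': array([ 0.01434819,  0.05963236, -0.03073842]), 'grip_width': 0.08551403725631486}
scene {'fov_y': 57.64687785105134, 'cx': 280.34683971744494, 'cy': 210.0858588468109, 'k1': -0.07860273174118591, 'world_to_cam': array([[-0.88052829,  0.47379015,  0.01388597,  0.52795339],
       [-0.27335961, -0.53152961,  0.80171741,  0.07421697],
       [ 0.38722661,  0.702139  ,  0.59754195, -1.30926121],
       [ 0.        ,  0.        ,  0.        ,  1.        ]])}
top {'fov_y': 52.47130987639964, 'cx': 272.0068173877482, 'cy': 209.37329779149022, 'k1': -0.12361697635641326, 'world_to_cam': array([[ 5.88556082e-03, -9.99982677e-01,  7.24458573e-05,
         4.17498351e-02],
       [ 9.93512481e-01,  5.85570741e-03,  1.13572273e-01,
        -6.26755139e-01],
       [-1.13570729e-01, -5.96460654e-04,  9.93529735e-01,
        -9.31673884e-01],
       [ 0.00000000e+00,  0.00000000e+00,  0.00000000e+00,
         1.00000000e+00]])}
```

View pics/scene0.png

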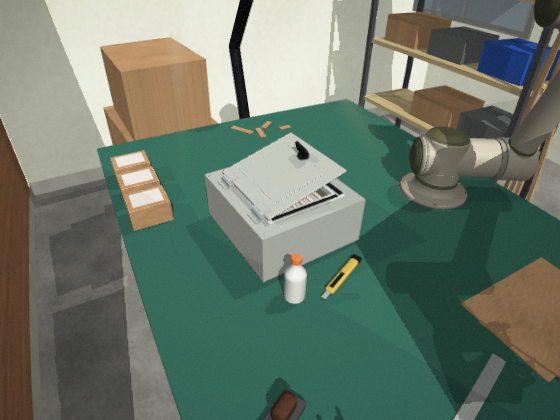

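View pics/top0.png

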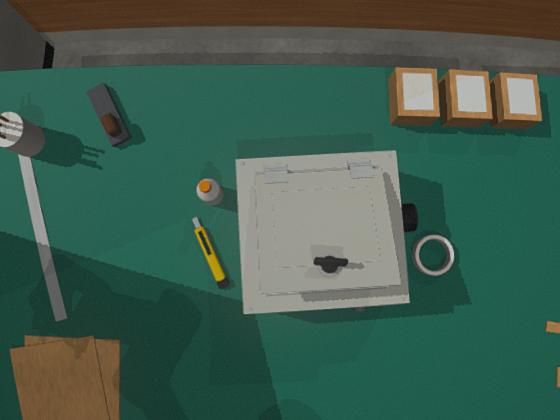

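The scene view shows the extractor with the hatch open by about 20–30°, and the knife and glue on its left. In the top view the box corners are near (236,159), (396,152), (408,303) and (244,313), the wing is near (331,263), and the tape is to the right at (434,256). I'll enlarge the top view for closer readings.

```bash
python3 - <<'E'
import cv2
a=cv2.imread("pics/top0.png")[140:325,225:420]
cv2.imwrite("pics/c1.png",cv2.resize(a,None,fx=4,fy=3.2,interpolation=cv2.INTER_CUBIC)) 
cv2.imwrite("pics/c1.png",cv2.resize(a,None,fx=3.2,fy=3.2,interpolation=cv2.INTER_CUBIC))
E
```

```text
(no output)
```

View pics/c1.png

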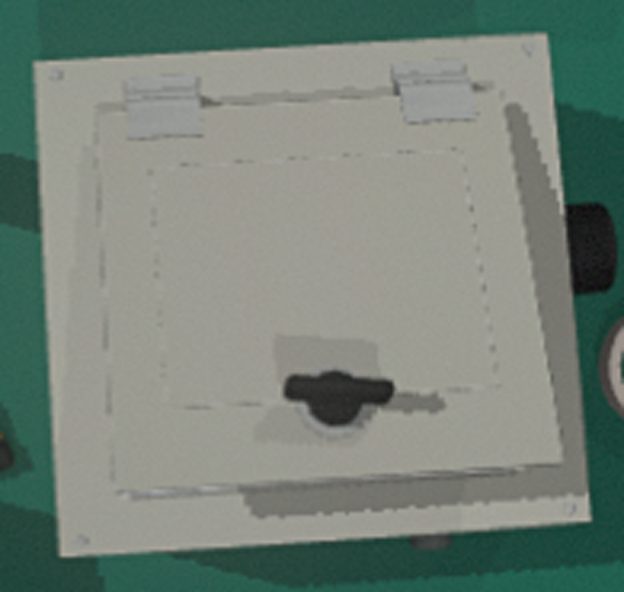

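```bash
cat > h.py <<'E'
from rig import *
import numpy as np, cv2
from scipy.optimize import least_squares
def proj(d,P):
    P=np.atleast_2d(P); W=d["world_to_cam"]; c=P@W[:3,:3].T+W[:3,3]
    u=np.c_[c[:,0],-c[:,1]]/-c[:,2:]
    u=u*(1+d["k1"]*(u**2).sum(1,keepdims=True))
    f=210/np.tan(np.radians(d["fov_y"]/2)); return u*f+[d["cx"],d["cy"]]
def ext(p,L):   # extractor frame->world
    c,s=np.cos(p[2]),np.sin(p[2]); L=np.atleast_2d(L)
    return np.c_[p[0]+c*L[:,0]-s*L[:,1],p[1]+s*L[:,0]+c*L[:,1],L[:,2]]
def hat(th,L):  # L: (dist from hinge, y, height above underside)
    L=np.atleast_2d(L); c,s=np.cos(th),np.sin(th)
    return np.c_[.118-c*L[:,0]-s*L[:,2],L[:,1],.163+s*L[:,0]+c*L[:,2]]
E
python3 - <<'E'
from h import *
d=get_image("top")
px=np.array([[34,62],[547,34],[590,521],[61,556],[117,491],[562,465],[339,388]])/3.2+[225,140]-.35
B=[[.155,.165,.15],[.155,-.165,.15],[-.155,-.165,.15],[-.155,.165,.15]]
H=[[.236,.127,.005],[.236,-.127,.005],[.195,0,.0425]]
f=lambda p:(proj(d,ext(p,np.r_[B,hat(p[3],H)]))-px).ravel()
r=least_squares(f,[.5,0,0,.3]);print(r.x,np.degrees(r.x[2:]));print(r.fun.reshape(-1,2).round(1))
p=r.x
for th in(p[3],.02,0): print(th,'wing',ext(p,hat(th,[.195,0,.0295])),'front',ext(p,hat(th,[.215,0,.005])))
E
```

```text
[ 0.57678732 -0.05558559  0.06690965  0.11880455] [3.83364047 6.80699905]
[[ 0.7 -2.1]
 [ 0.6 -2.4]
 [ 1.1 -2.3]
 [ 0.5 -1.7]
 [ 0.6 -0.1]
 [-3.6 -1.2]
 [ 0.3  8.7]]
0.11880454555621264 wing [[ 0.49784241 -0.06087567  0.21540448]] front [[ 0.4809252  -0.06200928  0.19344769]]
0.02 wing [[ 0.49940988 -0.06077063  0.19639384]] front [[ 0.4799475  -0.0620748   0.17229871]]
0 wing [[ 0.49995961 -0.06073379  0.1925    ]] front [[ 0.48000437 -0.06207099  0.168     ]]
```

```bash
sed -i 's/-c\*L\[:,0\]-s\*L\[:,2\]/-c*L[:,0]+s*L[:,2]/' h.py
python3 - <<'E'
from h import *
d=get_image("top")
px=np.array([[34,62],[547,34],[590,521],[61,556],[117,491],[562,465],[339,388]])/3.2+[225,140]-.35
B=[[.155,.165,.15],[.155,-.165,.15],[-.155,-.165,.15],[-.155,.165,.15]]
H=[[.236,.127,.005],[.236,-.127,.005],[.195,0,.0425]]
f=lambda p:(proj(d,ext(p,np.r_[B,hat(p[3],H)]))-px).ravel()
r=least_squares(f,[.5,0,0,.3]);print(r.x,np.degrees(r.x[2:]));print(r.fun.reshape(-1,2).round(1))
p=r.x
for th in(p[3],.02,0): print(th,'wing',ext(p,hat(th,[.195,0,.0295])),'front',ext(p,hat(th,[.215,0,.005])))
E
```

```text
[ 0.57213547 -0.05443744  0.06450442  0.2371085 ] [ 3.69583093 13.58531645]
[[ 0.2 -0.1]
 [ 0.3  0. ]
 [ 0.4  0.3]
 [-0.3  0.5]
 [-0.8 -0.2]
 [-0.3 -1.2]
 [ 0.5  0.7]]
0.2371085019461292 wing [[ 0.50765505 -0.05860249  0.23747876]] front [[ 0.48251215 -0.06022657  0.2183621 ]]
0.02 wing [[ 0.49592326 -0.0593603   0.19639384]] front [[ 0.47547989 -0.06068082  0.17229871]]
0 wing [[ 0.49529561 -0.05940084  0.1925    ]] front [[ 0.4753372  -0.06069003  0.168     ]]
```

```bash
python3 -m crank '[0,0,-0.086,0.0244,-0.0417,0.004,60, 0,0,-0.086,0.0244,-0.0417,0.004,60, 0,0,-0.086,0.0244,-0.0417,0.004,60, 0,0,-0.086,0.0244,-0.0417,0.004,60, 0,0,-0.086,0.0244,-0.0417,0.004,60, 0,0,-0.086,0.0244,-0.0417,0.004,60, 0,0,-0.086,0.0244,-0.0417,0.004,60, 0,0,-0.086,0.0244,-0.0417,0.004,60, 0,0,-0.086,0.0244,-0.0417,0.004,60, 0,0,-0.086,0.0244,-0.0417,0.004,60, 0,0,-0.086,0.0244,-0.0417,0.004,60, 0,0,-0.086,0.0244,-0.0417,0.004,60, 0,0,-0.086,0.0244,-0.0417,0.004,60, 0,0,-0.086,0.0244,-0.0417,0.004,60, 0,0,0,0,0,0,60, 0,0,0,0,0,0,60]' 30
python3 - <<'E'
from h import *
d=get_image("wrist");cv2.imwrite("pics/w1.png",d["frame"][:,:,::-1])
s=observe();print(s["position"],s["tool_rot"],s["grip_width"],s["ft_force"])
p=[ 0.57213547,-0.05443744,0.06450442]
for th in(.21,.237,.265):print(th,proj(d,ext(p,hat(th,[[.195,0,.0425],[.195,.03,.0425],[.195,-.03,.0425],[.236,.127,.005],[.236,-.127,.005]]))).round(0).tolist())
E
```

```text
time_s: 1.8
position: [0.5056, -0.0594, 0.3007]
tool_rot: [[0.998, 0.063, -0.001], [0.063, -0.998, 0.001], [-0.001, -0.001, -1.0]]
ft_force: [-0.5, 0.9, -0.3]
grip_width: 0.0512
[ 0.50522889 -0.05849121  0.30102824] [[ 9.97927917e-01  6.43362058e-02 -8.50962674e-04]
 [ 6.43367092e-02 -9.97928080e-01  5.77949054e-04]
 [-8.12016499e-04 -6.31499634e-04 -9.99999471e-01]] 0.05117349334629957 [0.19148611 0.74707795 0.39980609]
0.21 [[285.0, 242.0], [285.0, 187.0], [285.0, 292.0], [192.0, -5.0], [218.0, 391.0]]
0.237 [[289.0, 245.0], [290.0, 189.0], [289.0, 296.0], [193.0, -9.0], [218.0, 397.0]]
0.265 [[294.0, 249.0], [295.0, 192.0], [294.0, 301.0], [193.0, -12.0], [220.0, 404.0]]
```

View pics/w1.png

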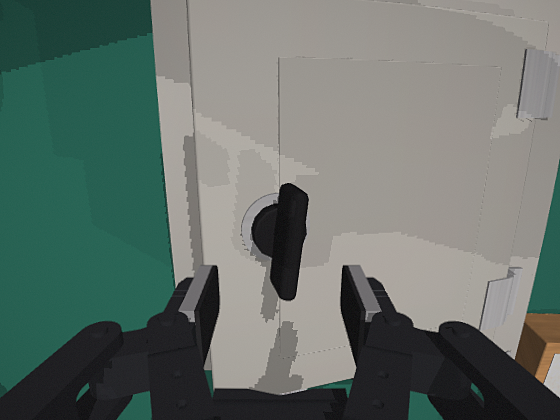

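The wrist view shows the wing's top from (293,185) to (287,298), centred at about (290,242). The model predicts (289,245), so they agree to about 1 mm. The fingers straddle the wing, so I'll lower them onto the panel.

```bash
python3 -m crank '[0,0,0,0,0.001,-0.022,60, 0,0,0,0,0,-0.022,60, 0,0,0,0,0,-0.012,60, 0,0,0,0,0,0,60]'; python3 -m crank '[0,0,0,-0.001,0,-0.006,60, 0,0,0,-0.001,0,-0.006,60, 0,0,0,-0.001,0,-0.006,60]';  python3 -m crank '[0,0,0,-0.001,0,-0.006,60, 0,0,0,-0.001,0,-0.006,60]'
```

```text
time_s: 2.25
position: [0.5045, -0.0562, 0.2442]
tool_rot: [[0.998, 0.066, -0.003], [0.066, -0.998, 0.001], [-0.003, -0.001, -1.0]]
ft_force: [0.3, -0.7, -0.0]
grip_width: 0.0509
time_s: 2.55
position: [0.5025, -0.0576, 0.2274]
tool_rot: [[0.998, 0.064, 0.001], [0.064, -0.998, -0.0], [0.001, 0.0, -1.0]]
ft_force: [-0.2, -0.0, 1.2]
grip_width: 0.0511
time_s: 2.75
position: [0.5005, -0.0578, 0.2149]
tool_rot: [[0.998, 0.064, 0.0], [0.064, -0.998, -0.0], [0.0, 0.0, -1.0]]
ft_force: [0.1, -0.2, 0.5]
grip_width: 0.0511
```

```bash
python3 -m crank '[0,0,0,-0.001,0,-0.005,60, 0,0,0,-0.001,0,-0.005,60, 0,0,0,0,0,0,60]'; python3 -m crank '[0,0,0,-0.001,0,-0.005,60, 0,0,0,-0.001,0,-0.005,60, 0,0,0,0,0,0,60]'
python3 - <<'E'
from h import *
for n in("top","wrist"):
    d=get_image(n);cv2.imwrite(f"pics/{n}2.png",d["frame"][:,:,::-1])
a=cv2.imread("pics/top2.png")[130:330,210:430];b=cv2.imread("pics/wrist2.png")
cv2.imwrite("pics/c2.png",np.hstack([cv2.resize(a,(440,400)),cv2.resize(b,(360,400))]))
E
```

```text
time_s: 3.05
position: [0.4982, -0.0578, 0.2046]
tool_rot: [[0.998, 0.064, -0.001], [0.064, -0.998, 0.0], [-0.001, -0.001, -1.0]]
ft_force: [-0.7, -0.1, 0.1]
grip_width: 0.0513
time_s: 3.35
position: [0.4962, -0.0577, 0.1946]
tool_rot: [[0.998, 0.064, -0.001], [0.064, -0.998, 0.0], [-0.001, -0.001, -1.0]]
ft_force: [-0.7, -0.6, -0.0]
grip_width: 0.0516
```

View pics/c2.png

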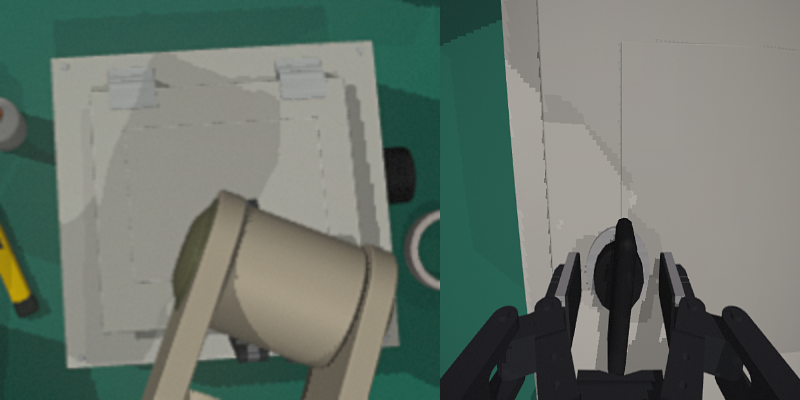

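The arm hides most of the top view. The wrist crop shows the wing between the fingers at about (620,290), with the panel clearly lower than before. I'll keep lowering.

```bash
python3 -m crank '[0,0,0,0,0,-0.004,60, 0,0,0,0,0,-0.004,60, 0,0,0,0,0,0,60]'; python3 -m crank '[0,0,0,0,0,-0.003,60, 0,0,0,0,0,0,60]'; python3 -m crank '[0,0,0,0,0,-0.003,60, 0,0,0,0,0,0,60]'
```

```text
time_s: 3.75
position: [0.4963, -0.0578, 0.1867]
tool_rot: [[0.998, 0.064, -0.001], [0.064, -0.998, 0.0], [-0.001, -0.0, -1.0]]
ft_force: [-0.4, 0.6, 0.9]
grip_width: 0.0513
time_s: 3.95
position: [0.4965, -0.0578, 0.184]
tool_rot: [[0.998, 0.064, -0.001], [0.064, -0.998, 0.0], [-0.0, -0.0, -1.0]]
ft_force: [-1.2, -0.9, -0.8]
grip_width: 0.0514
time_s: 4.15
position: [0.4965, -0.0578, 0.181]
tool_rot: [[0.998, 0.064, -0.001], [0.064, -0.998, 0.0], [-0.001, -0.0, -1.0]]
ft_force: [-0.5, 0.4, -0.4]
grip_width: 0.0511
```

```bash
python3 -m crank '[0,0,0,0,0,-0.002,60, 0,0,0,0,0,0,60]'|sed -n '2p;4p'; python3 -m crank '[0,0,0,0,0,-0.002,60, 0,0,0,0,0,0,60]'|sed -n '2p;4p'; python3 -m crank '[0,0,0,0,0,-0.002,60, 0,0,0,0,0,0,60]'|sed -n '2p;4p'
python3 - <<'E'
from h import *
d=get_image("scene");cv2.imwrite("pics/s3.png",cv2.resize(d["frame"][110:280,180:400,::-1],None,fx=3.4,fy=3.4,interpolation=cv2.INTER_CUBIC))
E
```

```text
position: [0.4965, -0.0578, 0.1791]
ft_force: [0.7, -0.6, 0.1]
position: [0.4967, -0.0579, 0.1774]
ft_force: [0.1, -0.1, -0.6]
position: [0.4967, -0.0579, 0.176]
ft_force: [-1.6, 0.2, 6.9]
```

View pics/s3.png

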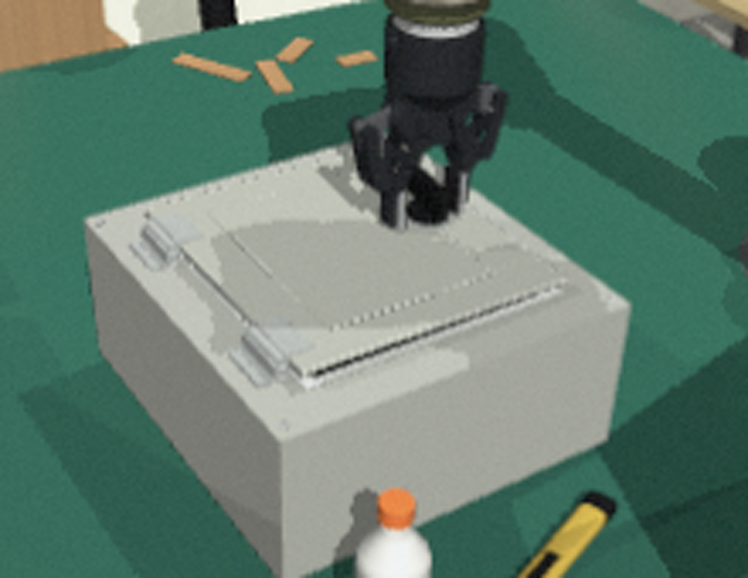

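The hatch lies flat and the force has started to rise (6.9 N), so it's on the seal. I'll lift, grip the wing, and read the forces.

```bash
python3 -m crank '[0,0,0,0,0,0.012,60, 0,0,0,0,0,0.012,60, 0,0,0,0,0,0,40, 0,0,0,0,0,0,20, 0,0,0,0,0,0,0, 0,0,0,0,0,0,0, 0,0,0,0,0,0,0, 0,0,0,0,0,0,0]' 40
python3 - <<'E'
from h import *
for i in range(3): d=get_image("wrist");s=observe();print(s["position"],s["ft_force"].round(1),s["wrist_torque"].round(2),s["grip_width"])
cv2.imwrite("pics/w4.png",d["frame"][:,:,::-1])
E
```

```text
time_s: 5.6
position: [0.4944, -0.0583, 0.1985]
tool_rot: [[0.998, 0.064, -0.006], [0.064, -0.998, -0.001], [-0.006, 0.0, -1.0]]
ft_force: [-12.0, -3.5, 5.9]
grip_width: 0.0092
[ 0.49438955 -0.05829245  0.19854608] [-11.9  -4.    5.4] [-0.78  1.76 -0.07] 0.009075367134262524
[ 0.49438859 -0.05828022  0.19849836] [-11.3  -3.6   4.5] [-0.75  1.79 -0.1 ] 0.009339674122223389
[ 0.49437416 -0.05827173  0.1985172 ] [-12.1  -3.8   5.7] [-0.77  1.71 -0.13] 0.009163784693933648
```

View pics/w4.png

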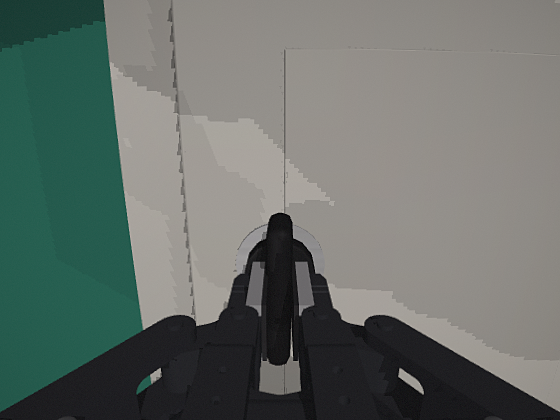

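The wing is centred between the pads at about (280,290), but the arm sits about 2.5 mm off in x, which shows as a 12 N side load. I'll take that out and then press.

```bash
python3 -m crank '[0,0,0,-0.0025,-0.0007,0,0, 0,0,0,0,0,0,0]' | sed -n '2p;4p'; python3 -m crank '[0,0,0,0,0,-0.001,0, 0,0,0,0,0,-0.001,0, 0,0,0,0,0,0,0]'| sed -n '2p;4p'; python3 -m crank '[0,0,0,0,0,-0.001,0, 0,0,0,0,0,-0.001,0, 0,0,0,0,0,0,0]'| sed -n '2p;4p'
```

```text
position: [0.4941, -0.0584, 0.199]
ft_force: [0.5, 1.3, 0.8]
position: [0.494, -0.0584, 0.1978]
ft_force: [-3.3, 2.5, 8.8]
position: [0.494, -0.0584, 0.1965]
ft_force: [-7.3, 1.7, 14.4]
```

```bash
python3 -m crank '[0,0,0,-0.0013,0,-0.001,0, 0,0,0,0,0,-0.001,0, 0,0,0,0,0,0,0]' | sed -n '2p;4p'; python3 - <<'E'
from h import *
for i in range(2): get_image("wrist");s=observe();print(s["position"],s["ft_force"].round(1),s["wrist_torque"].round(2),s["grip_width"])
E
```

```text
position: [0.4938, -0.0585, 0.1954]
ft_force: [-3.4, 2.9, 19.3]
[ 0.4937503  -0.05848305  0.19545621] [-3.8  3.7 19.5] [ 0.52  0.18 -0.19] 0.009057690100539199
[ 0.49375324 -0.05844409  0.19545017] [-3.9  2.4 19.7] [ 0.61  0.28 -0.12] 0.008966017017476784
```

Push is 19.5 N. Now I'll turn clockwise in stages and watch the torque near 0.5 rad.

```bash
cat > o.sh <<'E'
python3 -c "
from h import *
s=observe();R=s['tool_rot'];print(s['position'].round(4),'F',s['ft_force'].round(1),'T',s['wrist_torque'].round(2),'turn',round(0.0644-float(np.arctan2(R[1,0],R[0,0])),3),s['grip_width'].round(4))"
E
python3 -m crank '[0,0,-0.08,0,0,0,0, 0,0,-0.08,0,0,0,0, 0,0,-0.08,0,0,0,0]' >/dev/null; sh o.sh; python3 -m crank '[0,0,-0.06,0,0,0,0, 0,0,-0.06,0,0,0,0]' >/dev/null; sh o.sh
```

```text
Traceback (most recent call last):
AttributeError: 'float' object has no attribute 'round'
Traceback (most recent call last):
AttributeError: 'float' object has no attribute 'round'
```

```bash
sed -i "s/s\['grip_width'\].round(4)/round(s['grip_width'],4)/" o.sh; sh o.sh; python3 -m crank '[0,0,-0.05,0,0,0,0, 0,0,0,0,0,0,0]' >/dev/null; sh o.sh
```

```text
[ 0.4938 -0.0586  0.1954] F [-2.6  2.  18.9] T [0.47 0.22 0.15] turn 0.362 0.0093
[ 0.4938 -0.0586  0.1954] F [-2.5  2.9 19.5] T [ 0.48  0.17 -0.09] turn 0.411 0.0092
```

```bash
python3 -m crank '[0,0,-0.05,0,0,0,0, 0,0,0,0,0,0,0]' >/dev/null; sh o.sh; python3 -m crank '[0,0,-0.05,0,0,0,0, 0,0,0,0,0,0,0]' >/dev/null; sh o.sh
```

```text
[ 0.4938 -0.0586  0.1954] F [-2.3  2.7 18.2] T [ 0.42  0.22 -0.07] turn 0.461 0.0087
[ 0.4938 -0.0586  0.1954] F [-3.   1.2 18.9] T [ 0.39  0.19 -0.  ] turn 0.511 0.0094
```

```bash
python3 -m crank '[0,0,-0.04,0,0,0,0, 0,0,0,0,0,0,0]' >/dev/null; sh o.sh; python3 -m crank '[0,0,-0.04,0,0,0,0, 0,0,0,0,0,0,0]' >/dev/null; sh o.sh
```

```text
[ 0.4938 -0.0586  0.1954] F [-2.3  2.6 18.2] T [0.4  0.16 0.09] turn 0.551 0.0091
[ 0.4938 -0.0586  0.1954] F [-3.3  3.2 18.7] T [0.44 0.19 0.22] turn 0.59 0.0093
```

Torque is creeping up (0.22 N m), so I'll press a little more before going on.

```bash
python3 -m crank '[0,0,0,-0.0004,0,-0.0007,0, 0,0,0,0,0,0,0]' >/dev/null; sh o.sh; python3 -m crank '[0,0,-0.04,0,0,0,0, 0,0,0,0,0,0,0]' >/dev/null; sh o.sh;  python3 -m crank '[0,0,-0.04,0,0,0,0, 0,0,0,0,0,0,0]' >/dev/null; sh o.sh
```

```text
[ 0.4938 -0.0586  0.1952] F [-3.2  2.  22.4] T [0.57 0.17 0.22] turn 0.59 0.0091
[ 0.4937 -0.0586  0.1947] F [-2.   2.  16.9] T [ 0.44 -0.17 -0.03] turn 0.631 0.0091
[ 0.4936 -0.0586  0.1945] F [-1.1  2.4 14.4] T [ 0.39 -0.28 -0.04] turn 0.671 0.0091
```

```bash
python3 - <<'E'
from h import *
d=get_image("wrist");cv2.imwrite("pics/w5.png",d["frame"][:,:,::-1])
E
sh o.sh
```

```text
[ 0.4936 -0.0587  0.1944] F [-1.4  2.  15.6] T [ 0.42 -0.29 -0.01] turn 0.67 0.0094
```

View pics/w5.png

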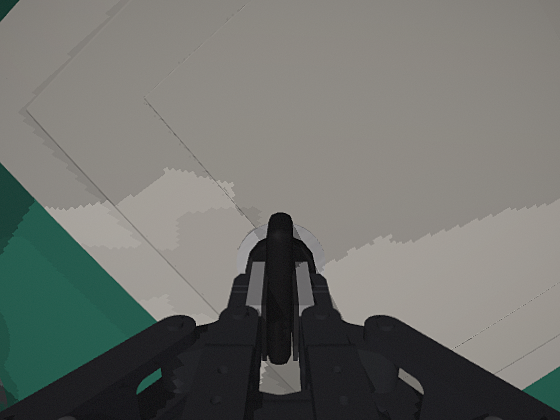

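The wing is still in line with the pads, so the knob has turned with the tool. Torque is low, so I'll carry on.

```bash
python3 -m crank '[0,0,-0.05,0,0,0,0, 0,0,0,0,0,0,0]' >/dev/null; sh o.sh; python3 -m crank '[0,0,-0.05,0,0,0,0, 0,0,0,0,0,0,0]' >/dev/null; sh o.sh;  python3 -m crank '[0,0,-0.05,0,0,0,0, 0,0,0,0,0,0,0]' >/dev/null; sh o.sh
```

```text
[ 0.4936 -0.0587  0.1942] F [-0.9  1.4 14. ] T [ 0.46 -0.41  0.01] turn 0.721 0.009
[ 0.4936 -0.0587  0.1941] F [-1.2  1.1 14. ] T [ 0.29 -0.32 -0.01] turn 0.772 0.0091
[ 0.4935 -0.0587  0.1941] F [-0.6  1.  13.2] T [ 0.23 -0.36  0.12] turn 0.821 0.009
```

```bash
python3 -m crank '[0,0,-0.06,0,0,0,0, 0,0,-0.06,0,0,0,0, 0,0,-0.06,0,0,0,0, 0,0,0,0,0,0,0]' >/dev/null; sh o.sh; python3 -m crank '[0,0,-0.06,0,0,0,0, 0,0,-0.06,0,0,0,0, 0,0,-0.06,0,0,0,0, 0,0,0,0,0,0,0]' >/dev/null; sh o.sh
```

```text
[ 0.4935 -0.0587  0.194 ] F [-1.1  0.9 10.9] T [ 0.21 -0.44 -0.  ] turn 1.002 0.0091
[ 0.4935 -0.0587  0.1939] F [-0.1  1.4 11.8] T [ 0.17 -0.35  0.02] turn 1.182 0.0091
```

```bash
python3 -m crank '[0,0,-0.06,0,0,0,0, 0,0,-0.06,0,0,0,0, 0,0,-0.06,0,0,0,0, 0,0,0,0,0,0,0]' >/dev/null; sh o.sh; python3 -m crank '[0,0,-0.05,0,0,0,0, 0,0,-0.05,0,0,0,0, 0,0,0,0,0,0,0]' >/dev/null; sh o.sh
```

```text
[ 0.4935 -0.0587  0.1939] F [-0.3  1.1 10.8] T [ 0.19 -0.36  0.02] turn 1.362 0.0088
[ 0.4935 -0.0587  0.1939] F [-0.6  1.  10.7] T [ 0.25 -0.38 -0.03] turn 1.461 0.0091
```

```bash
python3 -m crank '[0,0,-0.05,0,0,0,0, 0,0,0,0,0,0,0]' >/dev/null; sh o.sh; python3 -m crank '[0,0,-0.04,0,0,0,0, 0,0,0,0,0,0,0]' >/dev/null; sh o.sh;  python3 -m crank '[0,0,-0.03,0,0,0,0, 0,0,0,0,0,0,0]' >/dev/null; sh o.sh
```

```text
[ 0.4935 -0.0587  0.1939] F [ 0.5  1.  11.5] T [ 0.22 -0.38  0.03] turn 1.511 0.0088
[ 0.4935 -0.0587  0.1939] F [-0.6  0.9 11.4] T [ 0.26 -0.38  0.06] turn 1.551 0.0093
[ 0.4935 -0.0587  0.1939] F [-0.   2.  10.8] T [ 0.3  -0.33  0.07] turn 1.581 0.0097
```

The turn is 1.58 rad. I'll ease off the push, let go and lift clear.

```bash
python3 -m crank '[0,0,0,0,0,0.001,0, 0,0,0,0,0,0.001,0, 0,0,0,0,0,0,0]' >/dev/null; sh o.sh; python3 -m crank '[0,0,0,0,0,0,20, 0,0,0,0,0,0,40, 0,0,0,0,0,0,50, 0,0,0,0,0,0,50, 0,0,0,0,0,0,50, 0,0,0,0,0,0.02,50, 0,0,0,0,0,0.03,50, 0,0,0,0,0,0.04,50, 0,0,0,-0.04,0,0.03,50, 0,0,0,-0.05,0,0,50, 0,0,0,-0.05,0,0,50, 0,0,0,-0.03,0.03,0,50, 0,0,0,0,0.05,0,50, 0,0,0,0,0.05,0,50, 0,0,0,0,0.05,0,50,0,0,0,0,0.05,0,50,0,0,0,0,0,0,50]' >/dev/null; sh o.sh
python3 - <<'E'
from h import *
a,b=[get_image(n)["frame"][:,:,::-1] for n in("top","scene")]
cv2.imwrite("pics/f.png",np.hstack([cv2.resize(a[140:325,225:420],(400,380),interpolation=2),cv2.resize(b[115:285,190:380],(400,380),interpolation=2)]))
E
```

```text
[ 0.4931 -0.0587  0.1942] F [ 5.8 -0.7 -2.9] T [-0.1  -1.21  0.06] turn 1.58 0.0092
[0.3208 0.1765 0.3147] F [ 1.  -0.9 -0.2] T [-0.09 -0.01  0.06] turn 1.57 0.0426
```

View pics/f.png

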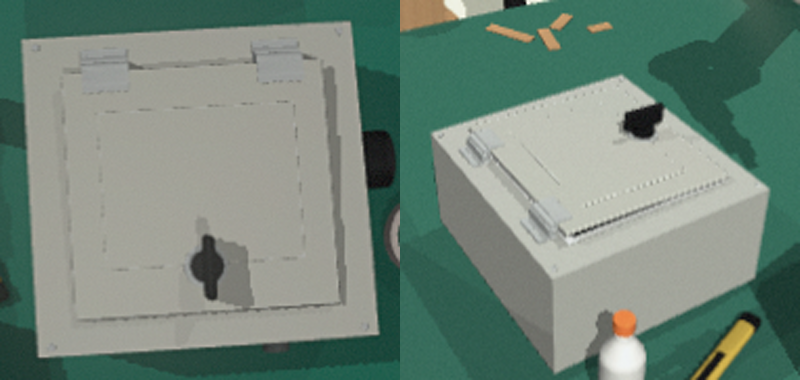

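The hatch lies flat and the wing runs from (207,237) to (211,298), pointing at the front edge. The knife and glue appear where they were. I'll hand in.

```bash
python3 -c "
from rig import *
print(observe()['time_s']);print(close_job())"
```

```text
13.9
the job is handed in; nothing more can be done
None
```

The hatch is closed and latched as far as my checks show, and the job was handed in at about 13.9 s. No verdict was reported.

- **What I did:** I swung the hatch down onto its seal with half-open fingers. I then gripped the wing, pressed with about 19 N, rising briefly to 22 N when the torque began to creep up near 0.6 rad. I turned the knob clockwise to 1.58 rad, let go and moved away.
- **Latch:** When I eased the push off and pulled up with about 3 N, the knob rose only 0.3 mm, so the tongue seems to be holding behind the frame edge. The last pictures show the hatch flat and the wing pointing to the front edge, square to within about 1° by eye.
- **Loads:** Measured torque about the knob axis stayed near 0.2 N m or below. The seal force was not measured. From how far the knob had gone down, I estimate at most about 22 N, which is near the 24 N limit.
- **Not checked:**
  - I did not feel a clear hard stop at 1.58 rad.
  - The hatch's final angle was judged by eye only.
  - The tongue's position was inferred from the knob's angle.
  - The knife and glue look unmoved in the last picture. The tape roll was cut off by the crop, but the arm never went near it.

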